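# Latch the detector head onto the spectrometer

## Task

Two small spectrometers stand on the optics bench. On one of them the draw latch on top is still open: swing its wire loop over so that it drops over the keeper hook on the grey detector head, then press the lever all the way down so that it snaps over centre, lies flat and holds the head drawn up against the white housing. Then let go; the other instrument is already latched.

Things in the scene. Friction and masses are not known exactly. Their poses are not given: they have to be found in the camera images.
- spectrometer: Spectrometer with the open latch: fixed white housing, x -100 to +30, y +-70, flat top at z 90 mm, then in +x a grey sliding detector head (x 34 to 149, y +-62, top z 90). Origin on the table below the lever pivot (x 0, z 102 mm); z up, x along the latch from housing to head, y along the pivots. The identical neighbour has its lever flat already: leave it.
- lever (a joint): Lever angle, rad: 0 shut, flat, pointing to -x, upper face z 106 mm; pi/2 upright; starts 1.65-1.95 (leaning to +x), limit 2.0, stays where left. Steel plate 24 wide, 3 thick, reaching 60 mm from its pivot. To shut, push its end towards -x and down: up to about 8 N with the loop hooked; below dead centre (about 0.3) it pulls itself shut.
- loop_bar (a point): Middle of the 5 mm round end bar of the wire loop (41 wide, 100 mm from its pivot to the bar; pivot on the lever at x 0, z 122 mm while that is up). Starts thrown back, 10-35 deg past upright to -x, bar at z 205-222 mm. Pushed past upright to +x it falls by itself in about 1 s; the bar lands beyond the keeper at z 96, x 93-99 mm if the lever is up. Shutting the lever draws it under the keeper.
- keeper (a point): Middle of the upper edge of the keeper hook on the head: steel plate 24 wide, 3 thick, leaning 15 deg to +x, rising 17 mm from a foot plate with top at z 93 mm. In the spectrometer's frame at x 84 mm, z 110 mm while the head is sprung out (5 mm gap, gasket pushes 16 N, 32 N when drawn up); x 80 to 81 mm when the latch holds the head drawn up.

How it is judged:
By the outcome, as a careful person would: the job done as asked, in the order asked, and still so for the second after the job is handed in, with the robot touching nothing.
It also fails if it takes over 40 s, if anything falls off the work surface, if the arm or the gripper's body presses on something with over 40 N, if the wrist force passes 120 N, or if a joint passes its speed limit or range.

## Robot

A 6-joint arm with a two-finger parallel gripper is mounted at the origin on the work surface. World frame = base frame: x ahead of the robot, y to its left, z up, the work surface at z = 0. Lengths are in m, angles in rad, forces in N, time in s.
With the tool pointing down it reaches from about 0.4 to 0.825 m from the base axis. Payload 7 kg.
Tool frame: the origin (TCP) lies at the very end of the fingers, on their centre line; the grasp point (between the pads) lies 19 mm behind it; x points along the fingers, y is the direction in which the jaws open and shut, and the axes are right-handed (so a half turn about x gives the same grasp; the last joint's range is limited). The gripper opens to 88 mm and grips with 3 to 60 N. Pads are 19 mm wide; open, the fingers measure 130 mm over their backs; the gripper's body (78 mm by 193 mm) begins 47 mm behind the grasp point.
Start: joints at [1.502, 0.359, 0.012, 0, -1.224, -0.288], TCP at [0.236, 0.632, 0.227] pointing down, gripper open.
Joint ranges: [-3.07, 3.07], [-1.43, 2.12], [-1.02, 1.25], [-3.03, 1.67], [-3.05, -0], [-3.03, 3.03]. Speed limits (rad/s): [2.39, 2.39, 3.01, 3.14, 3.14, 3.14].

## Interface

Orientations are given as [roll, pitch, yaw] about the fixed x, y, z axes, in that order (R = Rz(yaw) Ry(pitch) Rx(roll)).
In Python, from station import arm, cams gives the robot as it stands. The module is installed in compiled form; this text tells all that it offers.
- The arm moves only by the tool carry_out, never from a script. Its argument "deltas" is a list of rows, each a list of 6 numbers: the shift along the tool's x, y, z in units of 0.04 m (1.0 is 0.04 m), then the turn, a rotation vector about the tool's x, y, z in units of 4 degrees (1.0 is 4 degrees). In form: [[tx, ty, tz, ax, ay, az], ...]. A call has 1 to 5 rows; each row shifts and turns the pose as measured when the row begins, along the tool's axes as they then stand; what a row does not reach is not made up. A row lasts 1/10 s, in which the tool goes at most 50 mm and 8.59 degrees, less where a joint would pass 70% of its speed; a pose out of reach is approached as far as the arm can. A call with a number of a shift or a turn outside -1 to 1 is refused whole. A call with a gripper value outside its range is refused whole. "hand" is the closure, from 0 (fully open) to 1 (shut), set as the call begins (left out, the last holds). The fingers move at their own pace and stop on an object; "newtons" is the grip in N (left out, the last holds). Time passes only in rows, so rows that do not move let the fingers close. It gives the time, the measured TCP pose, the force and the opening at its end, in the units of the state.
- arm.get_state(): the state, without advancing time (a new reading comes with each control period).
- cams.grab_frame(name): name is "side" or "top"; returns a dict with "pixels" (400x640x3 uint8, red, green, blue), "fx", "fy", "cx", "cy" (pixels), "T" (4x4, takes a point from camera to world coordinates). Camera axes: x right, y up, looking along -z (the intrinsics and any distortion apply to the point x, -y, -z); pixel columns grow to the right and rows downward; lengths in m; the calibration is good to about 2 mm. A picture is of the moment at which its call begins. There is no depth.
- arm.job_done(): hands the job in, once; it reports no verdict.
The state is a dict: "t": time; "q": joint angles; "qd": joint speeds; "joint_efforts": joint torques, N m; "eef_pos": TCP position; "ee_rot": TCP orientation; "force": force on the tool from outside, world axes, zero at the start; "moment": the same for the moment, N m; "width": finger opening in m.
Only numpy, scipy, OpenCV 4.12 (cv2) and the standard library are available. Lean on these libraries where they do the work, as an engineer would, in place of code of your own. Each camera call takes 0.05 s, during which the arm holds its last target.

## Working session

There is one attempt and no reset: what is moved stays moved. The work goes in short steps, Python scripts to look and compute and a tool call to move; the robot and the scene stay as the last step left them, time stands still between calls to the robot, and variables do not carry over. Pictures are saved under pics/ and viewed, and the job is handed in when it is done.

Besides the shell and the picture viewer there is one more tool, called after "Call:" by a JSON object that holds its "api" and its "payload". carry_out: Moves the arm, as the interface text tells. Shifts and turns lie within -1 to 1; 1 stands for 0.04 m of shift or 4 degrees of turn. Its arguments: {"type":"object","properties":{"deltas":{"type":"array","items":{"type":"array","items":{"type":"number","minimum":-1,"maximum":1}}},"hand":{"type":"number"},"newtons":{"type":"number"}},"required":["deltas"]}

```bash
mkdir -p pics; ls; python3 - <<'E'
from station import arm,cams
import cv2,numpy as np
for n in("side","top"):
    f=cams.grab_frame(n); cv2.imwrite(f"pics/{n}0.png",f["pixels"][:,:,::-1])
    print(n,{k:f[k] for k in f if k not in("pixels",)})
s=arm.get_state();print(s)
E
```

```text
pics
side {'fx': 435.99615926200585, 'fy': 435.99615926200585, 'cx': 320.15503495891056, 'cy': 204.27153195134508, 'T': array([[-9.04316273e-01,  3.05035208e-01, -2.98606096e-01,
         3.59557931e-01],
       [-4.26862483e-01, -6.47379589e-01,  6.31417523e-01,
         4.81600060e-01],
       [-7.06916618e-04,  6.98464881e-01,  7.15643983e-01,
         6.16912061e-01],
       [ 0.00000000e+00,  0.00000000e+00,  0.00000000e+00,
         1.00000000e+00]])}
top {'fx': 496.85998146979983, 'fy': 496.85998146979983, 'cx': 322.4497111342803, 'cy': 199.17054476139205, 'T': array([[ 0.00366808,  0.9896671 , -0.14333729,  0.47554872],
       [-0.99925319, -0.00188614, -0.0385942 , -0.01780229],
       [-0.03846577,  0.14337181,  0.98892108,  0.81279356],
       [ 0.        ,  0.        ,  0.        ,  1.        ]])}
{'t': 0.1, 'q': array([ 1.50209972e+00,  3.59316955e-01,  1.11887325e-02, -2.81760225e-04,
       -1.22411560e+00, -2.88102759e-01]), 'qd': array([ 0.00011925, -0.00229866,  0.00241693, -0.00087918,  0.00056426,
        0.00247793]), 'joint_efforts': array([-2.19375055e-03, -5.84167099e+01,  2.93748683e+01,  7.01566860e+00,
        1.01476297e-02, -5.26767349e-05]), 'eef_pos': array([0.23564347, 0.6320836 , 0.22573676]), 'ee_rot': array([ 1.67792537,  1.56932479, -1.82056257]), 'force': array([-0.58713097,  0.12110602,  0.30612768]), 'moment': array([ 0.00895703,  0.03481898, -0.04802118]), 'width': 0.08763869243943709}
```

View pics/side0.png

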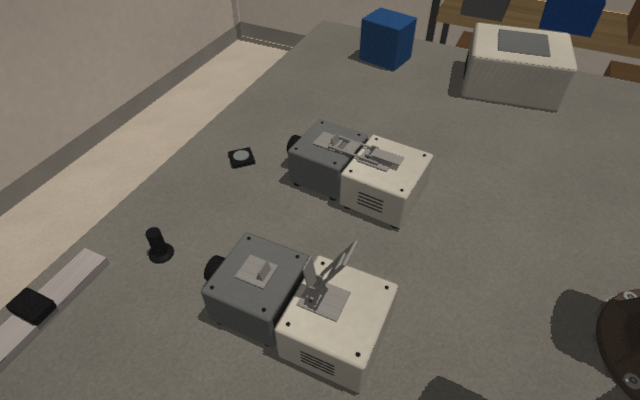

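View pics/top0.png

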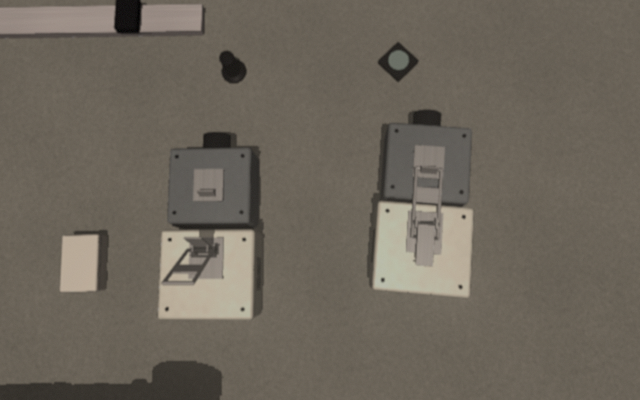

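The open latch is on the instrument at left in the top view (housing about (207,275), lever about (205,250)); the neighbour at (427,210) is shut. I'll zoom in to measure.

```bash
python3 - <<'E'
import cv2
a=cv2.imread("pics/top0.png")[140:325,140:275]; cv2.imwrite("pics/topz.png",cv2.resize(a,None,fx=3.2,fy=3.2,interpolation=cv2.INTER_CUBIC))
a=cv2.imread("pics/side0.png")[225:390,200:400]; cv2.imwrite("pics/sidez.png",cv2.resize(a,None,fx=3.6,fy=3.6,interpolation=cv2.INTER_CUBIC))
E
```

```text
(no output)
```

View pics/topz.png

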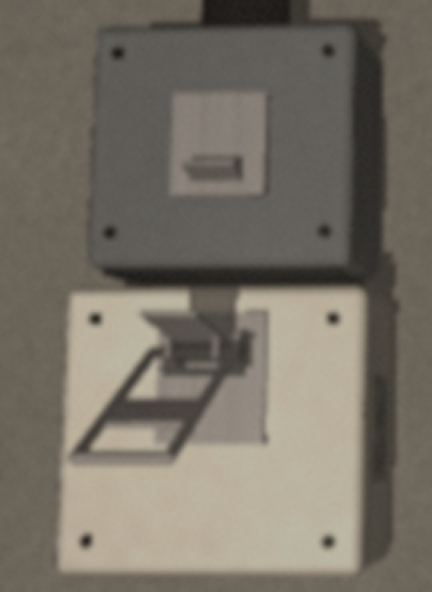

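View pics/sidez.png

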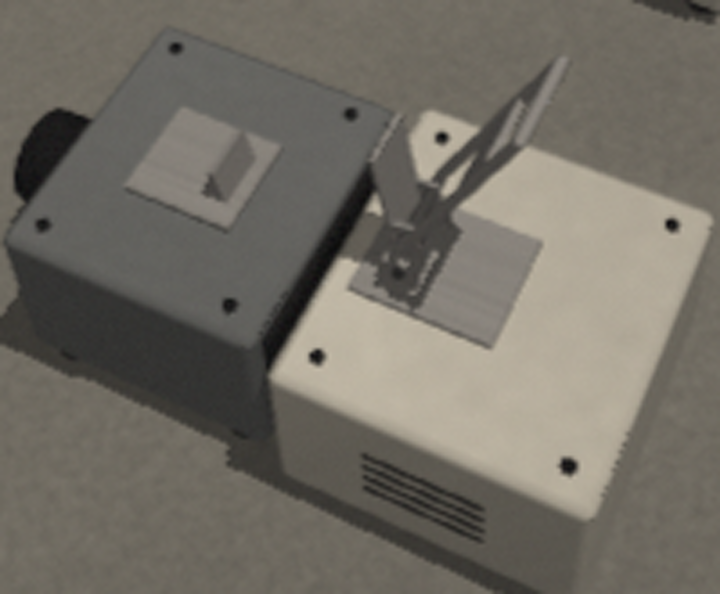

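```bash
cat > h.py <<'E'
import numpy as np,cv2
from scipy.optimize import least_squares
from station import arm,cams
C={'side':(435.996,435.996,320.155,204.2715,np.array([[-9.04316273e-01,3.05035208e-01,-2.98606096e-01,3.59557931e-01],[-4.26862483e-01,-6.47379589e-01,6.31417523e-01,4.81600060e-01],[-7.06916618e-04,6.98464881e-01,7.15643983e-01,6.16912061e-01],[0,0,0,1]])),
'top':(496.86,496.86,322.4497,199.1705,np.array([[0.00366808,0.9896671,-0.14333729,0.47554872],[-0.99925319,-0.00188614,-0.0385942,-0.01780229],[-0.03846577,0.14337181,0.98892108,0.81279356],[0,0,0,1]]))}
def proj(P,c):
    fx,fy,cx,cy,T=C[c]; p=(np.atleast_2d(P)-T[:3,3])@T[:3,:3]
    return np.c_[cx+fx*p[:,0]/-p[:,2],cy+fy*-p[:,1]/-p[:,2]]
def zt(p):return np.array(p)/3.2+140
def zs(p):return np.array(p)/3.6+[200,225]
def tow(P,x):
    P=np.atleast_2d(P); c,s=np.cos(x[2]),np.sin(x[2])
    return np.c_[x[0]+c*P[:,0]-s*P[:,1],x[1]+s*P[:,0]+c*P[:,1],P[:,2]]
E
python3 - <<'E'
from h import *
H=[(30,70),(30,-70),(-100,70),(-100,-70),(149,62),(149,-62),(34,62),(34,-62)]
H=np.array([(a,b,90) for a,b in H])/1000
t=zt([(72,292),(366,291),(58,572),(360,573),(98,28),(354,27),(90,268),(352,268)])
s=zs([(272,375),(425,112),(590,518),(712,215),(8,240),(168,28),(258,345),(390,110)])
for use in('top','side','both'):
    def r(x):
        W=tow(H,x);o=[]
        if use!='side':o.append(proj(W,'top')-t)
        if use!='top':o.append(proj(W,'side')-s)
        return np.concatenate(o).ravel()
    R=least_squares(r,[.4,.2,0]);print(use,R.x,np.abs(R.fun).max());x=R.x
print(np.round(R.fun.reshape(-1,2),1))
np.save('pose.npy',x)
# loop & lever fits
def fl(z,end,p1t,p1s,guess):
    pass
def tri(pt,ps):
    q=least_squares(lambda P:np.r_[(proj(P,'top')-pt).ravel(),(proj(P,'side')-ps).ravel()],[.45,.22,.17]);
    P=q.x-[x[0],x[1],0];c,s_=np.cos(x[2]),np.sin(x[2]);print(q.x,'local',[c*P[0]+s_*P[1],-s_*P[0]+c*P[1],P[2]],abs(q.fun).max())
tri(zt((72,458)),zs((522,148)));tri(zt((175,460)),zs((566,60)))  # bar ends
tri(zt((142,314)),zs((375,160)));tri(zt((195,316)),zs((402,115))) #lever end
tri(zt((183,165)),zs((207,190)));tri(zt((240,160)),zs((250,140)))
E
```

```text
top [0.50722685 0.17829513 0.00337719] 2.7474922555233547
side [0.50915361 0.18202447 0.00972894] 3.896946620338724
both [0.50834693 0.18016243 0.00615945] 5.079617645090764
[[-2.4 -3.4]
 [-0.1 -3.6]
 [-2.1 -0.8]
 [ 0.2 -1. ]
 [-1.8  0.5]
 [-0.3 -0.1]
 [-2.6  1.4]
 [-1.1  0.9]
 [-2.5 -0.9]
 [-0.  -4. ]
 [ 1.4 -0.1]
 [ 2.2 -2.4]
 [-0.  -0.5]
 [ 1.6 -1.9]
 [ 1.7  1.3]
 [ 5.1 -0.5]]
[0.46095226 0.19965959 0.20971429] local [np.float64(-0.047273676581374054), np.float64(0.01978871324175543), np.float64(0.20971429418960752)] 0.4267511503616106
[0.46100665 0.16024234 0.21007819] local [np.float64(-0.04746207992107062), np.float64(-0.01962811745892418), np.float64(0.21007819306446582)] 0.9498879046120123
[0.51889427 0.19154354 0.15877151] local [np.float64(0.010617246085458963), np.float64(0.011315929571262777), np.float64(0.15877151044942497)] 0.4232847352386102
[0.51852057 0.16938463 0.15878935] local [np.float64(0.010107066770493153), np.float64(-0.010840253999647215), np.float64(0.15878934790209834)] 0.7536228310427759
[0.59225303 0.19497169 0.09916421] local [np.float64(0.08399573001447735), np.float64(0.01429216686837107), np.float64(0.09916421008886507)] 1.08444081903869
[0.59158828 0.16739431 0.0999508 ] local [np.float64(0.08316113086448079), np.float64(-0.013280589302960239), np.float64(0.09995080491052759)] 0.8047339408261678
```

```bash
cat >> h.py <<'E'
from scipy.spatial.transform import Rotation as Ro
def st():
    s=arm.get_state();R=Ro.from_euler('xyz',s['ee_rot']).as_matrix();return s,R
def plan(target,Rt=None):
    s,R=st();d=R.T@(np.array(target)-s['eef_pos'])/0.04
    print('t',s['t'],'pos',s['eef_pos'].round(4),'F',s['force'].round(1),'w',round(s['width'],4));print('shift units',d.round(2))
    if Rt is not None:
        print('turn units',(Ro.from_matrix(R.T@Rt).as_rotvec(degrees=True)/4).round(2))
    print('R',R.round(3).tolist())
    return R
E
python3 - <<'E'
from h import *
# target: tool x down, tool y along world +-y
for s in(1,-1):
    X=np.array([0,0,-1.]);Y=np.array([0,s*1.,0]);Rt=np.c_[X,Y,np.cross(X,Y)]
    plan([.415,.18,.227],Rt)
E
```

```text
t 0.1 pos [0.2356 0.6321 0.2257] F [-0.6  0.1  0.3] w 0.0876
shift units [-0.02  9.02 -8.15]
turn units [ 3.989e+01 -3.000e-02 -0.000e+00]
R [[-0.0, -0.349, -0.937], [-0.001, -0.937, 0.349], [-1.0, 0.001, -0.0]]
t 0.1 pos [0.2356 0.6321 0.2257] F [-0.6  0.1  0.3] w 0.0876
shift units [-0.02  9.02 -8.15]
turn units [-5.11  0.   -0.02]
R [[-0.0, -0.349, -0.937], [-0.001, -0.937, 0.349], [-1.0, 0.001, -0.0]]
```

Call:
{"api": "carry_out", "payload": {"deltas": [[0,0.8,-0.72,0,0,0],[0,0.8,-0.72,0,0,0],[0,0.8,-0.72,0,0,0],[0,0.8,-0.72,0,0,0],[0,0.8,-0.72,0,0,0]], "hand": 1, "newtons": 20}}

```text
t: 0.6
eef_pos: [0.3144, 0.4282, 0.2213]
ee_rot: [1.693, 1.563, -1.8]
force: [1.2, 0.4, -0.1]
width: 0.053
```

Call:
{"api": "carry_out", "payload": {"deltas": [[0,0.8,-0.72,0,0,0],[0,0.8,-0.72,0,0,0],[0,0.8,-0.72,0,0,0],[0,0.8,-0.72,0,0,0],[0,0,0,-0.8,0,0]]}}

```text
t: 1.1
eef_pos: [0.3795, 0.2566, 0.2217]
ee_rot: [1.536, 1.561, -1.903]
force: [0.2, 0.6, -0.1]
width: 0.013
```

Call:
{"api": "carry_out", "payload": {"deltas": [[0,0,0,-0.9,0,0],[0,0,0,-0.9,0,0],[0,0,0,-0.9,0,0],[0,0,0,-0.9,0,0],[0,0,0,-0.7,0,0]]}}

```text
t: 1.6
eef_pos: [0.3794, 0.2529, 0.221]
ee_rot: [1.121, 1.56, -2.01]
force: [0.2, 0.5, -0.5]
width: 0.0006
```

```bash
python3 - <<'E'
from h import *
plan([.415,.18,.195],np.c_[[0,0,-1.],[0,-1.,0],[-1.,0,0]])
E
```

```text
t 1.6 pos [0.3794 0.2529 0.221 ] F [ 0.2  0.5 -0.5] w 0.0006
shift units [ 0.66  1.83 -0.87]
turn units [ 0.15  0.07 -0.14]
R [[-0.005, 0.01, -1.0], [-0.01, -1.0, -0.01], [-1.0, 0.01, 0.005]]
```

Call:
{"api": "carry_out", "payload": {"deltas": [[0.1,0.8,-0.35,0,0,0],[0.1,0.8,-0.3,0,0,0],[0.3,0.25,-0.2,0.1,0,-0.1],[0.2,0.0,0,0,0,0],[0,0,0,0,0,0]]}}

```text
t: 2.1
eef_pos: [0.4141, 0.1768, 0.192]
ee_rot: [0.486, 1.564, -2.649]
force: [-0.6, -0.8, -0.2]
width: 0.0009
```

```bash
python3 - <<'E'
from h import *
plan([.53,.18,.195],np.c_[[0,0,-1.],[0,-1.,0],[-1.,0,0]])
for n in("side","top"):
    f=cams.grab_frame(n); cv2.imwrite(f"pics/{n}1.png",f["pixels"][:,:,::-1])
E
```

```text
t 2.1 pos [0.4141 0.1768 0.192 ] F [-0.6 -0.8 -0.2] w 0.0009
shift units [-0.09 -0.06 -2.9 ]
turn units [ 0.1   0.08 -0.04]
R [[-0.006, 0.007, -1.0], [-0.003, -1.0, -0.007], [-1.0, 0.003, 0.006]]
```

View pics/side1.png

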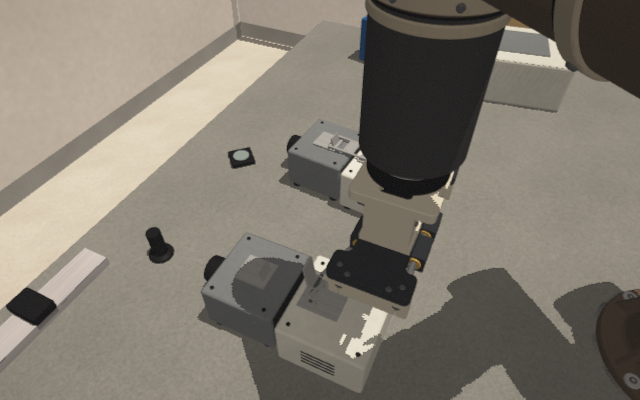

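View pics/top1.png

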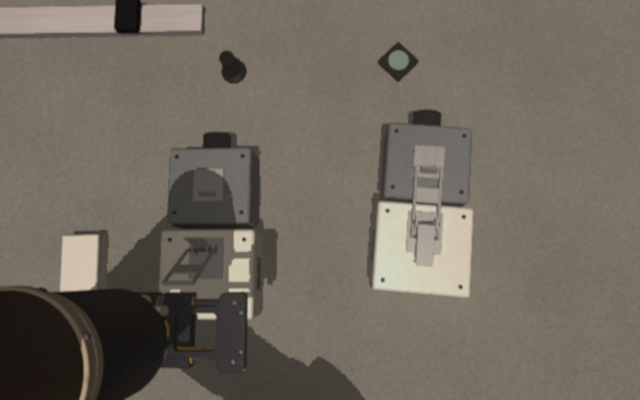

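Call:
{"api": "carry_out", "payload": {"deltas": [[0,0,-0.5,0,0,0],[0,0,-0.4,0,0,0],[0,0,-0.4,0,0,0],[0,0,-0.4,0,0,0],[0,0,-0.4,0,0,0]]}}

```text
t: 2.7
eef_pos: [0.501, 0.1824, 0.1952]
ee_rot: [0.045, 1.569, -3.082]
force: [0.0, -0.0, -0.5]
width: 0.0004
```

Call:
{"api": "carry_out", "payload": {"deltas": [[0,0,-0.4,0,0,0],[0,0,-0.4,0,0,0],[0,0,-0.3,0,0,0],[0,0,-0.2,0,0,0],[0,0,0,0,0,0]]}}

```text
t: 3.2
eef_pos: [0.5582, 0.1857, 0.195]
ee_rot: [0.338, 1.569, -2.788]
force: [-0.6, 0.6, 1.2]
width: 0.0004
```

```bash
python3 - <<'E'
from h import *
for n in("side","top"):
    f=cams.grab_frame(n); cv2.imwrite(f"pics/{n}2.png",f["pixels"][:,:,::-1])
E
```

```text
(no output)
```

View pics/side2.png

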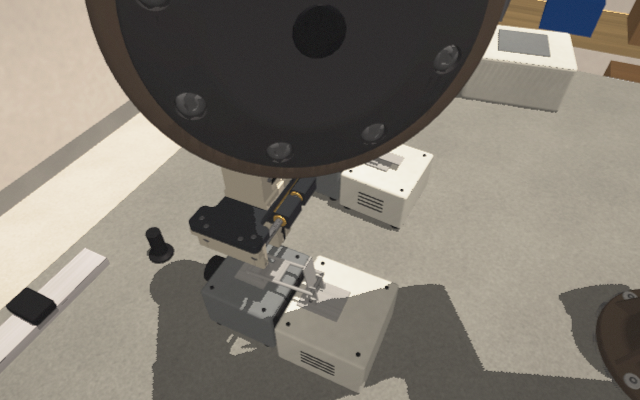

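View pics/top2.png

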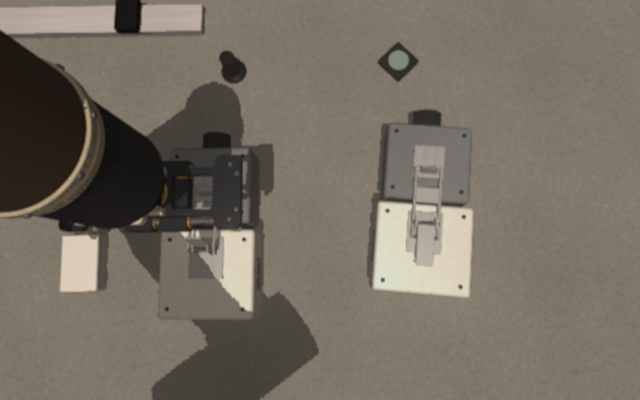

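```bash
python3 - <<'E'
from h import *
f=cams.grab_frame("side"); a=f["pixels"][225:350,190:390,::-1]; cv2.imwrite("pics/sz3.png",cv2.resize(a,None,fx=4,fy=4,interpolation=cv2.INTER_CUBIC))
plan([.56,.18,.195])
E
```

```text
t 3.35 pos [0.557  0.1855 0.1953] F [ 0.7 -0.5  0.3] w 0.0004
shift units [ 0.01  0.14 -0.07]
R [[-0.002, 0.016, -1.0], [-0.0, -1.0, -0.016], [-1.0, 0.0, 0.002]]
```

View pics/sz3.png

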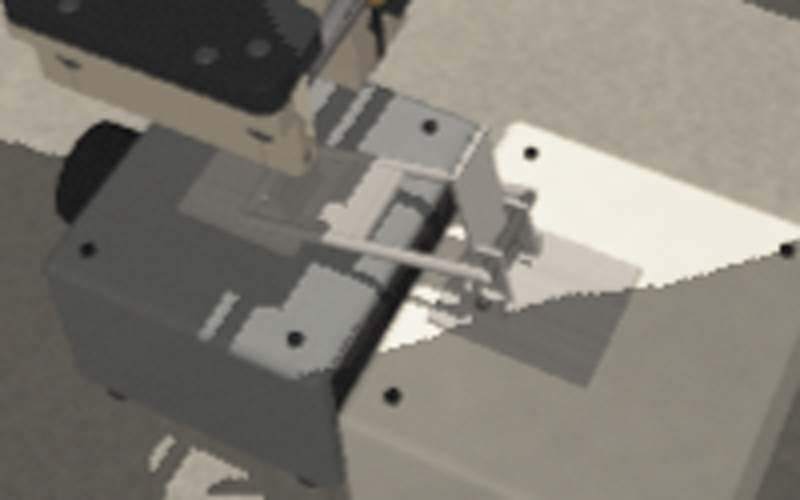

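Call:
{"api": "carry_out", "payload": {"deltas": [[0.6,0.12,0,0,0,0],[0.5,0,0,0,0,0],[0.05,0,0.3,0,0,0],[0,0,0.3,0,0,0],[0,0,0,0,0,0]]}}

```text
t: 3.85
eef_pos: [0.5298, 0.1805, 0.1509]
ee_rot: [-2.131, 1.569, 1.028]
force: [-0.1, -0.2, 0.9]
width: 0.0004
```

```bash
python3 - <<'E'
from h import *
plan([.5215,.18,.152])
f=cams.grab_frame("side"); a=f["pixels"][200:350,190:390,::-1]; cv2.imwrite("pics/sz4.png",cv2.resize(a,None,fx=4,fy=4,interpolation=cv2.INTER_CUBIC))
E
```

```text
t 3.85 pos [0.5298 0.1805 0.1509] F [-0.1 -0.2  0.9] w 0.0004
shift units [-0.03  0.01  0.21]
R [[0.001, 0.017, -1.0], [0.002, -1.0, -0.017], [-1.0, -0.002, -0.001]]
```

View pics/sz4.png

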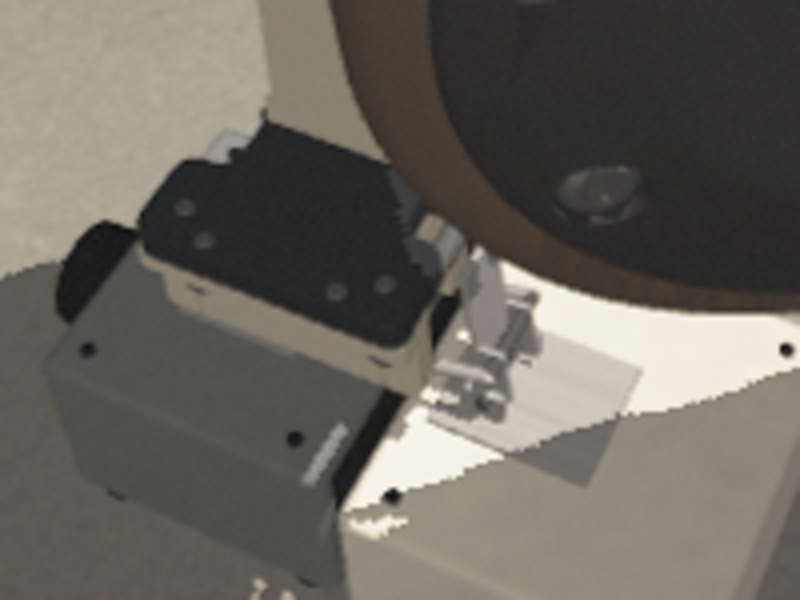

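Call:
{"api": "carry_out", "payload": {"deltas": [[0,0,0.25,0,0,0],[0,0,0.25,0,0,0],[0.05,0,0.25,0,0,0],[0.1,0,0.2,0,0,0],[0.1,0,0.15,0,0,0]]}}

```text
t: 4.4
eef_pos: [0.4871, 0.1816, 0.1449]
ee_rot: [-2.646, 1.558, 0.515]
force: [4.1, -3.0, 2.7]
width: 0.0006
```

Call:
{"api": "carry_out", "payload": {"deltas": [[0.2,0,0.2,0,0,0],[0.2,0,0.15,0,0,0],[0.2,0,0.1,0,0,0]]}}

```text
t: 4.7
eef_pos: [0.4682, 0.1815, 0.1208]
ee_rot: [-2.655, 1.556, 0.507]
force: [0.8, 0.3, 0.2]
width: 0.0005
```

```bash
python3 - <<'E'
from h import *
plan([.4675,.18,.106])
f=cams.grab_frame("side"); a=f["pixels"][200:350,190:390,::-1]; cv2.imwrite("pics/sz5.png",cv2.resize(a,None,fx=4,fy=4,interpolation=cv2.INTER_CUBIC))
E
```

```text
t 4.7 pos [0.4682 0.1815 0.1208] F [0.8 0.3 0.2] w 0.0005
shift units [0.37 0.04 0.02]
R [[0.013, 0.02, -1.0], [0.007, -1.0, -0.02], [-1.0, -0.007, -0.014]]
```

View pics/sz5.png

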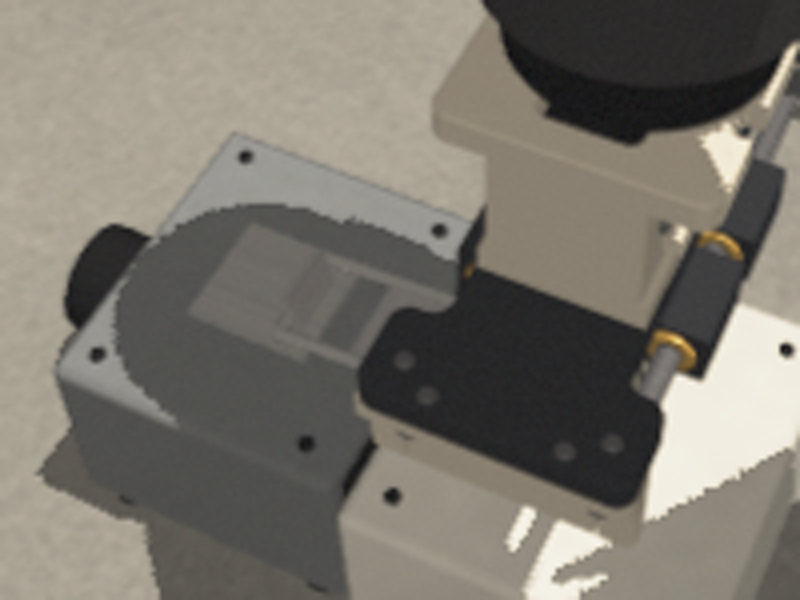

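Call:
{"api": "carry_out", "payload": {"deltas": [[0.15,0,0.05,0,0,0],[0.15,0,0,0,0,0],[0.1,0,0,0,0,0],[0.1,0,0,0,0,0]]}}

```text
t: 5.15
eef_pos: [0.4643, 0.1807, 0.1043]
ee_rot: [-2.853, 1.56, 0.311]
force: [-30.3, -3.5, 69.2]
width: 0.0002
```

Call:
{"api": "carry_out", "payload": {"deltas": [[-0.4,0,0,0,0,0],[-1,0,0,0,0,0],[-1,0,0,0,0,0],[-1,0,0,0,0,0]]}}

```text
t: 5.55
eef_pos: [0.4606, 0.1789, 0.24]
ee_rot: [2.285, 1.568, -0.834]
force: [1.2, 1.0, -0.9]
width: 0.0004
```

Call:
{"api": "carry_out", "payload": {"deltas": [[0,-0.8,0.5,0,0,0],[0,-0.8,0.5,0,0,0],[0,-0.8,0.3,0,0,0],[0,-0.8,0,0,0,0],[0,-0.8,0,0,0,0]]}}

```text
t: 6.05
eef_pos: [0.4066, 0.3419, 0.2462]
ee_rot: [-2.617, 1.559, 0.541]
force: [1.6, 0.5, 0.7]
width: 0.0008
```

Call:
{"api": "carry_out", "payload": {"deltas": [[0,-0.8,0,0,0,0],[0,-0.8,0,0,0,0],[0,-0.8,0,0,0,0],[0,-0.4,0,0,0,0],[0,0,0,0,0,0]]}}

```text
t: 6.55
eef_pos: [0.4035, 0.462, 0.242]
ee_rot: [-2.862, 1.563, 0.298]
force: [-0.0, -0.8, -0.2]
width: 0.0002
```

```bash
python3 - <<'E'
from h import *
plan([.4675,.18,.106])
f=cams.grab_frame("side"); a=f["pixels"][200:380,190:410,::-1]; cv2.imwrite("pics/sz6.png",cv2.resize(a,None,fx=3.6,fy=3.2,interpolation=cv2.INTER_CUBIC))
f=cams.grab_frame("top"); a=f["pixels"][100:330,140:490,::-1]; cv2.imwrite("pics/tz6.png",cv2.resize(a,None,fx=2.2,fy=2.2,interpolation=cv2.INTER_CUBIC))
E
```

```text
t 6.55 pos [0.4035 0.462  0.242 ] F [-0.  -0.8 -0.2] w 0.0002
shift units [ 3.4   7.09 -1.44]
R [[0.007, 0.019, -1.0], [0.002, -1.0, -0.019], [-1.0, -0.002, -0.007]]
```

View pics/sz6.png

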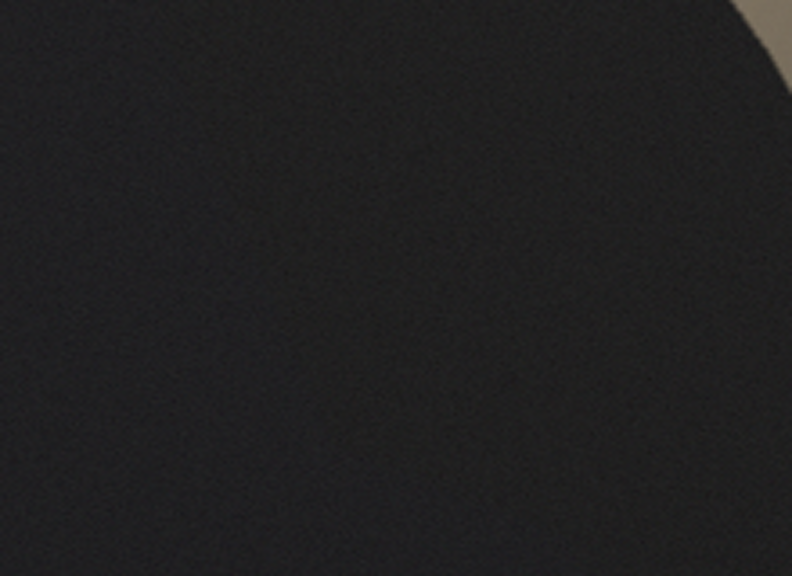

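View pics/tz6.png

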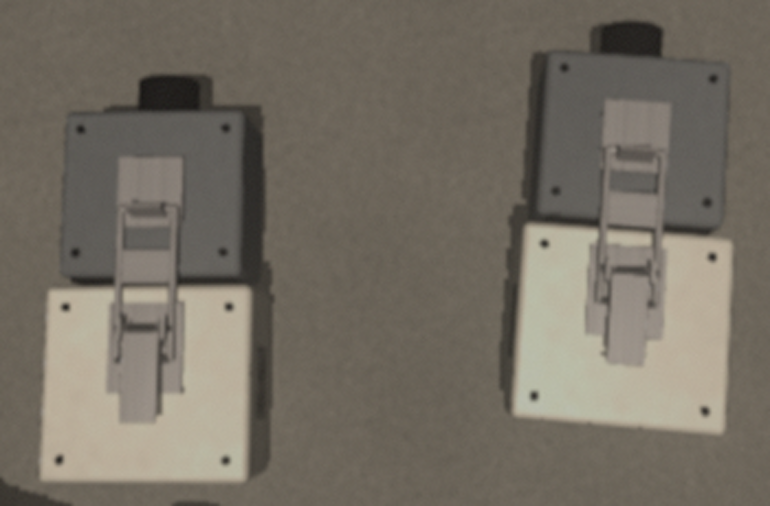

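The top view shows our latch (left, loop bar at (148,208)) lying like the latched neighbour. The side view is all black because the arm blocks it, so I'll clear that view and check again.

Call:
{"api": "carry_out", "payload": {"deltas": [[0,-0.8,0.8,0,0,0],[0,-0.8,0.8,0,0,0],[0,-0.8,0.8,0,0,0],[0,-0.8,0.8,0,0,0],[0,-0.8,0.8,0,0,0]]}}

```text
t: 7.15
eef_pos: [0.2427, 0.613, 0.2434]
ee_rot: [-2.811, 1.563, 0.335]
force: [0.7, 0.3, 0.9]
width: 0.0005
```

Call:
{"api": "carry_out", "payload": {"deltas": [[0,-0.3,0.4,0,0,0],[0,0,0,0,0,0]]}}

```text
t: 7.35
eef_pos: [0.2232, 0.6264, 0.2431]
ee_rot: [-2.774, 1.563, 0.375]
force: [-0.4, -0.7, 0.2]
width: 0.0005
```

```bash
python3 - <<'E'
from h import *
plan([.236,.632,.227])
f=cams.grab_frame("side"); a=f["pixels"][100:380,190:450,::-1]; cv2.imwrite("pics/sz7.png",cv2.resize(a,None,fx=2.1,fy=2.1,interpolation=cv2.INTER_CUBIC))
E
```

```text
t 7.35 pos [0.2232 0.6264 0.2431] F [-0.4 -0.7  0.2] w 0.0005
shift units [ 0.41 -0.14 -0.32]
R [[0.007, 0.007, -1.0], [0.003, -1.0, -0.007], [-1.0, -0.003, -0.007]]
```

View pics/sz7.png

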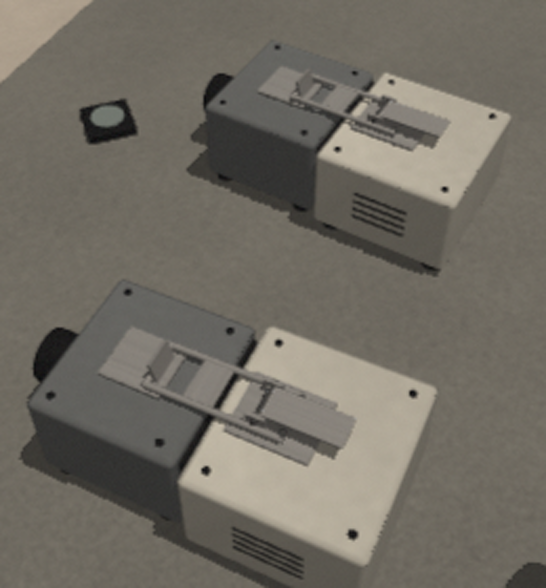

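The clear side view shows the lever flat (about (315,415)), the loop bar behind the keeper (about (155,365)), and the head drawn up just like the neighbour. I'm handing it in.

```bash
python3 - <<'E'
from h import *
print(arm.job_done())
E
```

```text
the job is handed in; nothing more can be done
None
```

The open latch is now shut, and I handed the job in at about 7.4 s. With the gripper closed, I pushed the wire loop past upright so it fell over the keeper. I then pushed the lever end back and pressed it flat, and moved the arm well clear.

**Final checks:** the last top and side pictures show the lever flat, the loop bar behind the keeper and the head drawn up against the housing, matching the neighbour. I didn't touch the neighbour. The wrist force was near zero once the arm was clear. I judged the head's position by eye and did not measure the keeper's final x.

**What was off:**
- **Final press:** it was harder than needed, about 75 N at the wrist. It went through the fingertips, and the wrist limit is 120 N. I backed off straight away.
- **Corner fit:** my first fit of the housing corners was off by up to 5 pixels. The positions I measured for the lever and loop did agree with the sizes given, so I worked from those.

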